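# Close a spreader's metering gate with its fold-out crank

### The arm

A 7-joint arm with a two-finger parallel gripper is mounted at the origin on the work surface. World frame = base frame: x ahead of the robot, y to its left, z up, the work surface at z = 0. Lengths are in m, angles in rad, forces in N, time in s.
With the tool pointing down it reaches from about 0.425 to 0.925 m from the base axis. Payload 6.8 kg.
Tool frame: the origin (TCP) lies on the front face of the gripper's body, between the roots of the fingers; the fingertips stand 73 mm ahead of it and the grasp point (between the pads) lies 54 mm ahead of it (env.nose_length is the distance from the TCP to the fingertips, in m); z points along the fingers, y is the line along which they close (so a half turn about z gives the same grasp; the last joint's range is limited). The gripper opens to 85 mm and grips with 20 to 120 N. Pads are 22 mm wide; open, the fingers measure 114 mm over their backs; the gripper's body (76 mm by 85 mm) begins 54 mm behind the grasp point. The pads swing forward as they close: fully open they stand 13 mm farther back than shut.
Start: joints at [1.142, 0.477, 0.022, 1.555, -0.011, 1.109, -0.083], TCP at [0.213, -0.641, 0.304] pointing down, gripper open.
Joint ranges: [-2.96, 2.96], [-0.34, 2.1], [-1.41, 1.46], [0.24, 2.44], [-1.37, 4.51], [0.17, 1.92], [-2.96, 2.96]. Speed limits (rad/s): [2.39, 2.39, 3.14, 3.14, 3.14, 3.14, 3.14].

### API

Orientations are given as a unit quaternion [w, x, y, z].
In Python, from cell import env, kin, camera, calibration, job gives the robot as it stands. The module is installed in compiled form; this text tells all that it offers. Calls block until the motion is done:
- env.reach(position, orientation): joint-space move of the TCP to a pose.
- env.movel(position, velocity=0.15, rot=None, stop_force=None): straight line of the TCP; rot=None keeps the orientation; velocity is the mean speed in m/s. With stop_force (N) it stops when the force on the tool has changed by that much, and returns True; else False.
- env.goto_joints(angles): joint-space move.
- env.grip(opening, f_grip=None): finger opening in m; f_grip is the grip in N (None keeps the last); returns when the fingers have stopped.
- env.dwell(seconds).
- kin.inverse_kinematics(position, orientation): joint angles nearest the present ones, or None.
- env.get_state(): the state.
- camera(name): name is "scene" or "top"; returns (picture, depth): 384x512x3 uint8, blue, green, red; 384x512 float32, m along the optical axis (not along the pixel's ray), 0 where there is no reading.
- calibration(name): a dict with "fx", "fy", "cx", "cy" (pixels), "rvec" (rotation vector, rad) and "tvec" (3), from world to camera coordinates, as OpenCV has them. Camera axes: x right, y down, z forward; pixel columns grow to the right and rows downward; lengths in m; the calibration is good to about 2 mm. A picture is of the moment at which its call begins. calibration takes no time and is no camera call.
A pose or a line that the arm cannot do raises env.PlanningError and nothing moves.
- job.job_done(): hands the job in; it is judged then, once.
The state is a dict: "time": time; "qpos": joint angles; "joint_velocities": joint speeds; "joint_torque": joint torques, N m; "tcp_pos": TCP position; "orientation": TCP orientation; "force": force on the tool from outside, world axes, zero at the start; "torque": the same for the moment, N m; "opening": finger opening in m; "gripper_force": force on a finger pad.
Only numpy, scipy, OpenCV 4.12 (cv2) and the standard library are available. Lean on these libraries where they do the work, as an engineer would, in place of code of your own. Each camera call takes 0.05 s, during which the arm holds its last target. There are 200 camera calls.

### The job

Shut the metering gate of the orange spreader box: swing the crank's folding grip out upright, wind the crank clockwise until you feel the gate sit down snugly on its rubber strip, without crushing the strip, then fold the grip back flat along the crank arm and let go, leaving the gate snug. Leave the loose things lying round the box where they are.

Things in the scene. Friction and masses are not known exactly. Their poses are not given: they have to be found in the camera images.
- spreader_box: Orange sheet-steel discharge box, 150 deep, 220 wide, 150 high, fixed to the bench, turned by up to 0.6 rad. Origin on the crank's vertical axis at bench level, z up; +x points out of the gated wall; the box fills x -180 to -30 mm. In front of that wall stand two guide channels and a steel yoke bar (top at z 200 mm, 178 along y, x -30 to 18) with a round collar, radius 21, up to z 210.
- gate: Steel gate plate, 146 wide, 100 high, 6 thick, 1.4 kg, sliding straight up and down in the channels. Origin at the middle of its lower edge. It starts 20 to 34 mm open. Shut, it sits on a rubber strip whose top is 30 mm above the bench, but up to 2.5 mm higher or lower from box to box: the seat must be felt. The strip yields 1 mm per 210 N of gate pressure (0.3 rad of crank).
- nut (a point): Middle of the brass spindle nut on the gate, 84 mm above the gate's lower edge, on the crank axis. The gate goes down 20 mm per clockwise turn of the crank (seen from above), up 20 mm per turn the other way. The screw's friction keeps the gate pressed on the strip after letting go, up to about 100 N.
- hub (a point): Point on the crank axis 248 mm above the bench, level with the fold pivot; hub below: radius 16, top at 234 mm. Crank friction is 0.3 N m (3 N at the upright grip) plus 0.08 N m per rad/s; it stays put. Pushed slowly into the seat the grip needs 5 N in all when just snug (gate pressure 60 N), 8 N well snug (160 N), 14 N strip crushed (350 N). Held still, friction may hide 3 N or more of it.
- pivot (a point): Fold pivot of the grip at the outer end of the crank arm, 100 mm from the hub axis, 248 mm above the bench; hub to pivot is the arm's direction (nearly any at the start). The arm is a flat bar 18 wide, 8 thick, its top 15 mm below the pivot. The pivot sits between two lugs, 28 mm over both, reaching 11 mm above it and 10 mm either way along the arm.
- grip_centre (a point): Middle of the grip, a black plastic sleeve of 24 mm diameter that spins freely on its pin and reaches from 18 to 86 mm from the fold pivot (steel cap to 91); this point is 50 mm from the pivot. Folded, the grip lies level along the arm, pointing to the hub, 248 mm above the bench; swung out it stands upright over the pivot, this point at 298 mm, its end at 339 mm.
- fold (a joint): Angle of the grip (rad): 0 folded flat along the arm (as at the start), 1.57 upright, both against stops. It swings in the arm's vertical plane. A leaf spring under the grip's square tang snaps it to the stop when it is within about 0.35 rad of upright or 0.7 rad of folded; between, it may stand still. About 0.17 N m starts it out, 0.12 N m starts it back. Pinched, it lags in the pads.
- bearing: Loose ball bearing, 62 mm outside, 30 mm bore, 16 mm high, lying on the bench in front of the gate; origin at the centre of its underside. Bystander.
- carton: Loose closed cardboard carton, 90 x 60 mm, 45 mm high, on the bench beside the box; origin at the centre of its underside. Bystander.
- spanner: Loose steel spanner, 190 mm long, lying on the bench in front of the gate; origin under its middle. Bystander.
- grease_tin: Loose tin with a paper label, 72 mm in diameter, 85 mm high, on the bench beside the box; origin at the centre of its underside. Bystander.

How it is judged:
By the outcome, as a careful person would: the job done as asked, in the order asked, and still so for the second after the job is handed in, with the robot touching nothing.
It also fails if it takes over 72 s, if anything falls off the work surface, if the arm or the gripper's body presses on something with over 40 N, if the wrist force passes 120 N, or if a joint passes its speed limit or range.

## Working session

There is one attempt and no reset: what is moved stays moved. The work goes in short steps, each a Python script; the robot and the scene stay as the last script left them, time stands still between calls to the robot, and variables do not carry over. Pictures are saved under pics/ and viewed, at most 10 in all, crops included, and the job is handed in when it is done.

```bash
mkdir -p pics; python3 - <<'E'
from cell import env,kin,camera,calibration
import cv2,numpy as np
for n in("scene","top"):
    p,d=camera(n);np.savez(f"pics/{n}0.npz",p=p,d=d);cv2.imwrite(f"pics/{n}0.png",p)
    c=calibration(n);R=cv2.Rodrigues(np.array(c["rvec"]))[0];print(n,c["fx"],c["cx"],c["cy"],-R.T@np.array(c["tvec"]).ravel(),R[2])
s=env.get_state();print(s["time"],s["tcp_pos"],s["orientation"])
E
```

```text
scene 398.23876709224714 254.78196763514066 190.48661691492765 [1.06695743 0.24804336 0.80759403] [-0.62265392 -0.25641431 -0.73929277]
top 358.5347714181205 263.38435057399676 190.04539523729366 [0.38972576 0.03759689 1.03716172] [ 0.1944279   0.00348453 -0.98091062]
0.1 [ 0.2127479  -0.64018713  0.30305049] [-7.75837682e-04  9.87157411e-01  1.59748606e-01 -1.67200303e-04]
```

View pics/scene0.png

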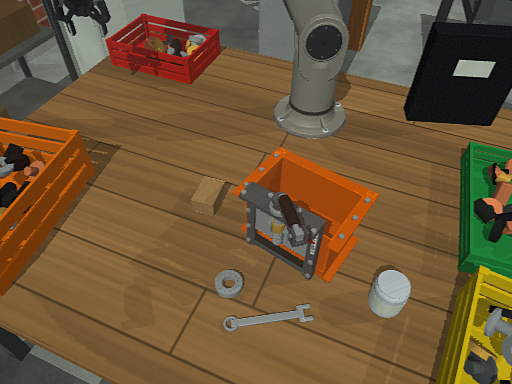

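View pics/top0.png

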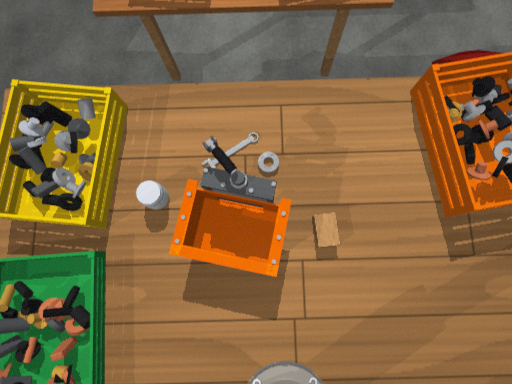

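The scene view shows the box at about (305,210), with the crank arm coming toward the camera. In the top view the hub is at about (238,180), the pivot at about (210,143) and the box centre at about (235,225). Next I measure the points using depth.

```bash
cat > h.py <<'E'
import numpy as np,cv2
from cell import calibration
def cal(n):
    c=calibration(n);return c,cv2.Rodrigues(np.array(c["rvec"]))[0],np.array(c["tvec"]).ravel()
def cloud(n,d):
    c,R,t=cal(n);v,u=np.mgrid[:384,:512]
    P=np.dstack([(u-c["cx"])/c["fx"]*d,(v-c["cy"])/c["fy"]*d,d])
    return (P-t)@R
def onplane(n,u,v,z):
    c,R,t=cal(n);o=-R.T@t;r=R.T@np.array([(u-c["cx"])/c["fx"],(v-c["cy"])/c["fy"],1])
    return o+r*(z-o[2])/r[2]
E
python3 - <<'E'
from h import *
ims=[]
for n,(u0,v0,w,h) in dict(top=(160,120,150,160),scene=(225,140,170,150)).items():
    f=np.load(f"pics/{n}0.npz");p,d=f["p"],f["d"];X=cloud(n,d);hsv=cv2.cvtColor(p,cv2.COLOR_BGR2HSV)
    roi=np.zeros(d.shape,bool);roi[v0:v0+h,u0:u0+w]=1;roi&=d>0
    z=X[...,2]
    org=roi&(hsv[...,0]<14)&(hsv[...,1]>180)&(abs(z-.15)<.006)
    r=cv2.minAreaRect(X[org][:,:2].astype(np.float32));print(n,"rim",org.sum(),r)
    yk=roi&(hsv[...,1]<80)&(abs(z-.2)<.004);print("yoke",yk.sum(),cv2.minAreaRect(X[yk][:,:2].astype(np.float32)))
    hi=roi&(z>.215);print("hi",hi.sum(),X[hi].min(0),X[hi].max(0))
    gr=roi&(z>.25)&(p.max(2)<70);print("grip",gr.sum(),X[gr].mean(0),cv2.fitLine(X[gr][:,:2].astype(np.float32),cv2.DIST_L2,0,.01,.01).ravel(), X[gr].min(0),X[gr].max(0))
    arm=roi&(z>.225)&(z<.245);print("arm",arm.sum(),X[arm].mean(0))
    for k,r in dict(bench=roi&(z<.01)).items():print(k,np.median(z[r]))
    c=p[v0:v0+h,u0:u0+w]
    ims.append(cv2.resize(c,(390,400),interpolation=cv2.INTER_CUBIC))
cv2.imwrite("pics/crop1.png",np.hstack(ims))
E
```

```text
top rim 1519 ((0.4757746458053589, 0.1241924911737442), (0.26805391907691956, 0.19207815825939178), 76.71098327636719)
yoke 1178 ((0.5750405788421631, 0.10098564624786377), (0.17786303162574768, 0.04872022569179535), 76.80125427246094)
hi 629 [0.56488431 0.08429191 0.21523088] [0.67325206 0.17761904 0.26358447]
grip 280 [0.61797587 0.12977522 0.2568601 ] [0.79162025 0.6110134  0.6179759  0.12977523] [0.58669955 0.10288976 0.25007099] [0.66017285 0.1664512  0.26358447]
arm 171 [0.58995779 0.10774474 0.2336428 ]
bench -0.0005917879309302556
scene rim 2427 ((0.48056864738464355, 0.12337397038936615), (0.26906663179397583, 0.20485301315784454), 76.553466796875)
yoke 1055 ((0.5756508111953735, 0.10157746821641922), (0.17822709679603577, 0.051246847957372665), 77.1251220703125)
hi 946 [0.5647221  0.08364481 0.21506414] [0.67561924 0.17797665 0.26227956]
grip 414 [0.62660967 0.13372696 0.25666168] [0.7783479  0.6278332  0.6266097  0.13372695] [0.58916704 0.10281421 0.25027415] [0.67507687 0.1778869  0.26227956]
arm 262 [0.63139513 0.13347178 0.2334967 ]
bench -0.00012423076317854818
```

View pics/crop1.png

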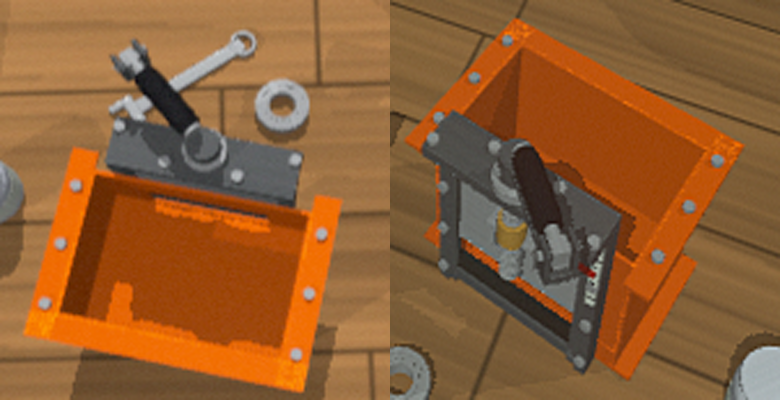

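Hub axis is about (0.581, 0.100), arm direction about 0.66 rad, pivot about (0.660, 0.161). The yoke is 178×49 mm at z 200, which matches the given sizes. I'll check the nut height, then pinch the grip and swing it out.

```bash
cat >> h.py <<'E'
from cell import env,kin,camera,job
HUB=np.array([.5811,.0999]);Z=np.array([0,0,1.])
def e(a):return np.array([np.cos(a),np.sin(a),0])
def q(a):return [0,np.cos(a/2),np.sin(a/2),0]   # tool down, tool x along angle a, closing across
def at(r,z,a):return np.r_[HUB,z]+r*e(a)
def tan(a):  # clockwise tangential force the robot applies on grip, N
    f=np.array(env.get_state()["force"]);return float(-f@np.array([np.sin(a),-np.cos(a),0]))
E
python3 - <<'E'
from h import *
f=np.load("pics/scene0.npz");p,d=f["p"],f["d"];X=cloud("scene",d);hsv=cv2.cvtColor(p,cv2.COLOR_BGR2HSV)
m=np.zeros(d.shape,bool);m[210:250,265:292]=1
m&=(hsv[...,0]>15)&(hsv[...,0]<32)&(hsv[...,1]>100)&(X[...,2]>.08)
print("nut",m.sum(),X[m].min(0),X[m].max(0),X[m].mean(0))
A=.66;P=at(.1,.248,A)
s=env.get_state();env.movel(np.r_[s["tcp_pos"][:2],.42],velocity=.3)
env.reach(at(.038,.42,A),q(A));env.grip(.05,30)
env.movel(at(.038,.306,A),velocity=.2,stop_force=15);print(env.get_state()["force"],env.get_state()["tcp_pos"])
env.grip(.0,30);s=env.get_state();print(s["opening"],s["gripper_force"],s["force"],s["time"])
if s["opening"]>.018:
    for ph in np.linspace(.2,1.5,7):
        env.movel(P+.062*(-np.cos(ph)*e(A)+np.sin(ph)*Z)+.058*Z,velocity=.12)
        s=env.get_state();print(round(ph,2),np.round(s["force"],1),round(s["opening"],4))
print(s["time"])
for n in("scene","top"):
    p,d=camera(n);np.savez(f"pics/{n}1.npz",p=p,d=d)
    if n=="scene":cv2.imwrite("pics/s1.png",cv2.resize(p[90:290,200:400],(600,600)))
E
```

```text
nut 113 [0.57723235 0.08675458 0.13515868] [0.60216121 0.11742655 0.1875242 ] [0.59017212 0.10241852 0.15043883]
[0.1727817  0.88049996 0.78044686] [0.61164885 0.12364017 0.30715874]
0.022742280973563584 30.11123478412628 [-1.17107536  2.32127443  5.0925311 ] 5.1583
0.2 [-2.1  3.6 -1.5] 0.0227
0.42 [-4.4  1.5 -1.3] 0.0227
0.63 [-4.4  1.  -0.9] 0.0227
0.85 [-4.1  2.6 -0.8] 0.023
1.07 [-2.1  1.5 -1.9] 0.0227
1.28 [-0.5  1.4 -2.3] 0.0226
1.5 [-1.9 -1.7 -1.8] 0.0218
6.9583
```

View pics/s1.png

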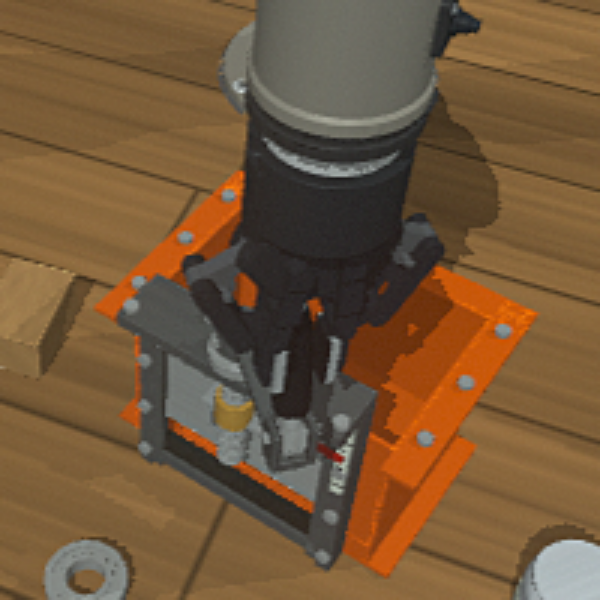

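The gripper holds the grip nearly upright over the pivot, which is at crop (292,440). I'll release it so it can snap upright, raise clear, and measure.

```bash
python3 - <<'E'
from h import *
A=.66
env.grip(.06);env.movel(at(.1,.45,A),velocity=.25)
env.movel(at(.1,.45,A)-np.array([.16,0,0]),velocity=.4)
ims=[]
for n in("scene","top"):
    p,d=camera(n);np.savez(f"pics/{n}2.npz",p=p,d=d);X=cloud(n,d)
    m=(d>0)&(np.hypot(X[...,0]-.66,X[...,1]-.161)<.04)&(X[...,2]<.36)
    for lo,hi in((.262,.29),(.29,.315),(.315,.345)):
        k=m&(X[...,2]>lo)&(X[...,2]<hi)
        if k.any():print(n,lo,k.sum(),X[k].mean(0).round(4),X[k].min(0).round(4),X[k].max(0).round(4))
    u,v=(205,90) if n=="scene" else (150,80)
    ims.append(cv2.resize(p[v:v+150,u:u+150],(400,400)))
cv2.imwrite("pics/c2.png",np.hstack(ims));s=env.get_state();print(s["time"],s["force"])
E
```

```text
scene 0.262 139 [0.6622 0.1573 0.2791] [0.651  0.1445 0.2627] [0.6676 0.1669 0.2899]
scene 0.29 182 [0.6574 0.1539 0.3024] [0.6456 0.141  0.2903] [0.6644 0.1643 0.315 ]
scene 0.315 230 [0.649  0.1483 0.3277] [0.6332 0.1356 0.315 ] [0.6581 0.1596 0.3381]
top 0.262 11 [0.6436 0.153  0.2815] [0.64   0.1424 0.2623] [0.6491 0.1643 0.2899]
top 0.29 11 [0.6385 0.1512 0.3045] [0.6352 0.1384 0.2933] [0.6441 0.1608 0.3126]
top 0.315 100 [0.6403 0.1455 0.3313] [0.6323 0.1354 0.3177] [0.6526 0.1582 0.3388]
8.6333 [-0.2647424  -0.17203378  0.11768541]
```

View pics/c2.png

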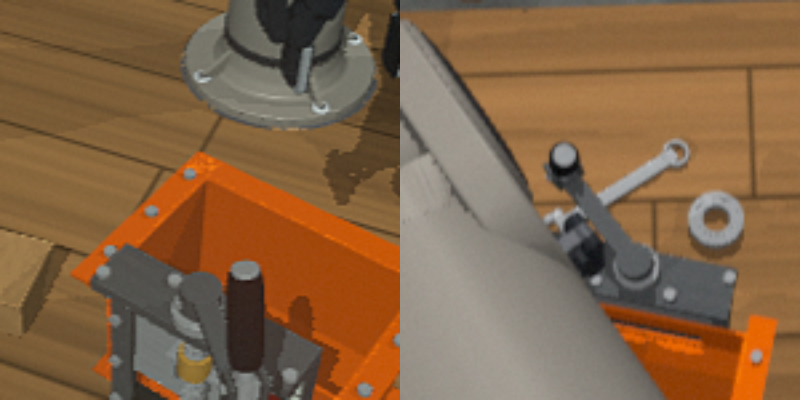

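The grip still leans inward by about 0.3 rad: the cap is at crop (245,270) in the scene view and (565,160) in the top view. I'll push it outward to its stop with closed fingers.

```bash
python3 - <<'E'
from h import *
A=.655
env.movel(at(.034,.45,A),velocity=.4);env.grip(0)
env.movel(at(.034,.373,A),velocity=.2,stop_force=10)
print(env.movel(at(.083,.373,A),velocity=.06,stop_force=11));s=env.get_state()
print(s["tcp_pos"],np.linalg.norm(np.array(s["tcp_pos"])[:2]-HUB),s["force"])
env.movel(at(.034,.373,A),velocity=.2);env.movel(at(.034,.45,A),velocity=.3);env.movel(at(.034,.45,A)-np.array([.1,0,0]),velocity=.4)
for n in("scene","top"):
    p,d=camera(n);np.savez(f"pics/{n}3.npz",p=p,d=d);X=cloud(n,d)
    m=(d>0)&(np.hypot(X[...,0]-.66,X[...,1]-.161)<.04)&(X[...,2]<.36)
    for lo,hi in((.262,.29),(.29,.315),(.315,.333),(.336,.345)):
        k=m&(X[...,2]>lo)&(X[...,2]<hi)
        if k.any():print(n,lo,k.sum(),X[k].mean(0).round(4),X[k].min(0).round(4),X[k].max(0).round(4))
print(env.get_state()["time"])
E
```

```text
True
[0.64233072 0.14689492 0.37251155] 0.07718629462891034 [-2.8541535  -3.37301264  3.50325735]
scene 0.262 108 [0.6695 0.1615 0.2796] [0.6601 0.1479 0.2664] [0.6742 0.1713 0.2897]
scene 0.29 140 [0.6694 0.1613 0.3026] [0.6595 0.1481 0.29  ] [0.6731 0.1714 0.3147]
scene 0.315 124 [0.6691 0.1611 0.3249] [0.6603 0.1475 0.315 ] [0.6742 0.1713 0.333 ]
scene 0.336 79 [0.6613 0.1595 0.3382] [0.6523 0.1516 0.336 ] [0.6708 0.1676 0.3402]
12.1917
```

The grip now stands upright at (0.6613, 0.1595): radius 0.0999, angle 0.64. I'll pinch it and wind the first 4.6 rad while watching the force.

```bash
python3 - <<'E'
from h import *
A=.64;ZT=.354
for da in np.arange(0,6.28,.5):
    j=kin.inverse_kinematics(at(.1,ZT,A-da),q(A)); 
    if j is None or abs(j[6])>2.8:print("IK",da,j)
env.movel(at(.1,.45,A),velocity=.3,rot=q(A));env.grip(.06)
env.movel(at(.1,ZT,A),velocity=.2,stop_force=10);env.grip(0,25)
s=env.get_state();print(s["opening"],s["force"],s["time"])
a=A
while a>A-4.55 and s["opening"]>.018:
    a-=.2;env.movel(at(.1,ZT,a),velocity=.1)
    s=env.get_state();f=np.array(s["force"]);print(round(A-a,2),round(tan(a),2),"rad",round(float(f@e(a)),2),round(float(f[2]),1),round(s["opening"],4))
    if tan(a)>9:break
print(a,s["time"])
p,d=camera("scene");np.savez("pics/scene4.npz",p=p,d=d);cv2.imwrite("pics/s4.png",cv2.resize(p[90:290,200:400],(600,600)))
E
```

```text
0.023692668460656614 [-0.41018074 -0.15673847  5.55713934] 14.5083
0.2 -2.27 rad -0.88 6.4 0.0234
0.4 -2.74 rad -2.89 8.1 0.0234
0.6 -1.9 rad -3.6 8.9 0.0237
0.8 -2.54 rad -4.01 9.9 0.0234
1.0 -3.57 rad -4.1 10.0 0.0233
1.2 -2.88 rad -4.41 9.2 0.0235
1.4 -3.24 rad -3.85 10.2 0.0232
1.6 -3.65 rad -4.22 10.2 0.0234
1.8 -3.08 rad -4.37 10.2 0.0232
2.0 -3.67 rad -3.11 9.8 0.0231
2.2 -2.95 rad -4.14 9.2 0.0234
2.4 -2.81 rad -2.88 9.3 0.0235
2.6 -3.39 rad -1.27 10.3 0.0231
2.8 -4.23 rad -1.54 9.1 0.0235
3.0 -3.81 rad 0.16 9.3 0.0233
3.2 -3.65 rad 0.26 10.4 0.0236
3.4 -2.94 rad 1.59 9.9 0.0234
3.6 -4.0 rad 2.05 10.6 0.0232
3.8 -3.5 rad 1.69 8.6 0.0233
4.0 -3.19 rad 3.05 8.3 0.0236
4.2 -2.84 rad 2.96 7.7 0.0235
4.4 -3.78 rad 2.77 6.6 0.0233
4.6 -3.7 rad 3.3 6.0 0.023
-3.9600000000000013 22.5583
```

View pics/s4.png

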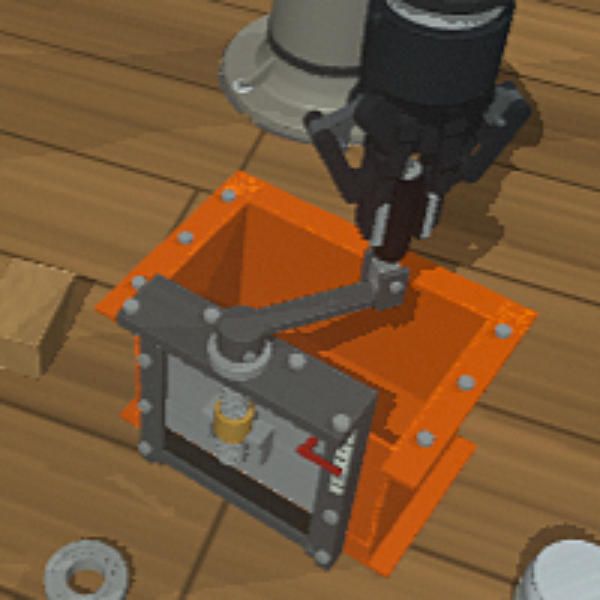

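The gate is lower (nut at crop (238,420), gap narrower) and the grip is still upright. The force at rest has the opposite sign to what I expected, so I'll check it with slow, small steps.

```bash
python3 - <<'E'
from h import *
A=.64;ZT=.354;a=-3.96
def rep(k):
    s=env.get_state();p=np.array(s["tcp_pos"])[:2]-HUB;f=np.array(s["force"]);T=np.array(s["torque"])
    print(k,round(A-a,2),"ang",round(float(np.arctan2(p[1],p[0])),4),"cmd",round(a+2*np.pi if a<-np.pi else a,4),"r",round(float(np.hypot(*p)),4),"tan",round(tan(a),2),f.round(1),T.round(2),round(s["time"],2))
rep("rest")
for v in(.03,.03,.015,.015):
    a-=.06;env.movel(at(.1,ZT,a),velocity=v);rep("mv")
env.dwell(.2);rep("dw")
E
```

```text
rest 4.6 ang 2.3067 cmd 2.3232 r 0.1005 tan -4.96 [1.9 5.2 6. ] [ 1.03 -0.17  0.04] 22.61
mv 4.66 ang 2.256 cmd 2.2632 r 0.1005 tan 0.37 [-1.8  1.6  8.5] [ 0.52  0.5  -0.02] 22.96
mv 4.72 ang 2.1965 cmd 2.2032 r 0.1005 tan 1.08 [-2.4  1.4  8.6] [0.55 0.52 0.07] 23.31
mv 4.78 ang 2.1389 cmd 2.1432 r 0.1006 tan 2.3 [-3.4  1.   9.5] [ 0.49  0.65 -0.01] 23.86
mv 4.84 ang 2.079 cmd 2.0832 r 0.1006 tan 1.06 [-2.3  2.  10.1] [ 0.51  0.63 -0.03] 24.41
dw 4.84 ang 2.0791 cmd 2.0832 r 0.1006 tan 1.03 [-2.   1.4  9. ] [ 0.52  0.63 -0.01] 24.61
```

Slow moves give the expected sign; the fast stops had overshot. Next I estimate the remaining travel from the nut height to plan the speed.

```bash
python3 - <<'E'
from h import *
ax=np.r_[HUB,0]
for n in(0,2,3,4):
    f=np.load(f"pics/scene{n}.npz");p,d=f["p"],f["d"];X=cloud("scene",d);hsv=cv2.cvtColor(p,cv2.COLOR_BGR2HSV)
    m=np.zeros(d.shape,bool);m[205:260,262:295]=1
    m&=(hsv[...,0]>15)&(hsv[...,0]<32)&(hsv[...,1]>100)&(np.hypot(X[...,0]-HUB[0],X[...,1]-HUB[1])<.028)&(X[...,2]>.08)
    z=X[m][:,2];vs,us=np.nonzero(m)
    print(n,m.sum(),np.percentile(z,[2,10,50,90,98]).round(4),us.mean().round(1),vs.min(),vs.max())
E
```

```text
0 113 [0.1363 0.1385 0.1507 0.1592 0.1602] 277.1 219 233
2 111 [0.1359 0.1384 0.1512 0.1587 0.1597] 277.0 219 233
3 111 [0.1362 0.1388 0.1508 0.1591 0.1612] 277.0 219 233
4 113 [0.1211 0.1242 0.136  0.1437 0.1449] 277.1 223 237
```

The nut's middle was 148 mm at the start, so the gate began about 34 mm open, with about 18 mm (5.8 ± 0.9 rad) left. I'll wind 4.4 rad fast, then feel in slow steps.

```bash
python3 - <<'E'
from h import *
A=.64;ZT=.354;a=A-4.84;a0=a
while a>a0-4.39:
    a-=.22;env.movel(at(.1,ZT,a),velocity=.1)
    if tan(a)>6:print("early");break
s=env.get_state();print("fast end",round(A-a,2),round(tan(a),2),s["opening"],s["time"])
n=0
while n<22:
    n+=1;a-=.08;env.movel(at(.1,ZT,a),velocity=.025);t=np.mean([tan(a)]);s=env.get_state();p=np.array(s["tcp_pos"])[:2]-HUB
    print(round(A-a,2),round(t,2),"lag",round(float((np.arctan2(p[1],p[0])-a+np.pi)%(2*np.pi)-np.pi),4),"rad",round(float(np.array(s["force"])@e(a)),1),round(s["time"],1))
    if t>3.6:break
print("a",a)
E
```

```text
fast end 9.24 -3.62 0.023335112665658495 31.9417
9.32 -0.28 lag 0.0123 rad -2.3 32.4
9.4 0.03 lag 0.0129 rad -1.2 32.9
9.48 0.07 lag 0.0134 rad -1.5 33.3
9.56 2.09 lag 0.0135 rad -0.4 33.8
9.64 -0.27 lag 0.013 rad 0.3 34.3
9.72 0.38 lag 0.0125 rad 0.5 34.7
9.8 1.56 lag 0.0117 rad 0.8 35.2
9.88 1.01 lag 0.0102 rad 1.3 35.7
9.96 0.28 lag 0.0088 rad 1.5 36.1
10.04 1.34 lag 0.0073 rad 2.3 36.6
10.12 0.4 lag 0.0053 rad 3.1 37.1
10.2 3.39 lag 0.01 rad 3.4 37.5
10.28 5.96 lag 0.0194 rad 4.0 38.0
a -9.639999999999999
```

I felt contact at about 10.15 rad, and the grip now takes about 6 N, which is snug. I'll confirm with averaged readings, then release and push the grip inward and down to fold it.

```bash
python3 - <<'E'
from h import *
A=.64;ZT=.354;a=-9.64
def avg():
    v=[]
    for _ in range(5):env.dwell(.04);v.append(tan(a))
    return np.mean(v)
t=avg();print("hold",t)
if t<5.2:
    a-=.03;env.movel(at(.1,ZT,a),velocity=.025);print("hold2",avg())
env.grip(.05);p=np.array(env.get_state()["tcp_pos"]);print("tcp",p)
env.movel(np.r_[p[:2],.45],velocity=.25)
F=A-10.26+4*np.pi;Q=q(F-np.pi)
env.movel(at(.140,.45,F),velocity=.25,rot=Q)
P,d=camera("scene");np.savez("pics/scene5.npz",p=P,d=d);X=cloud("scene",d)
c=at(.1,0,F);m=(d>0)&(np.hypot(X[...,0]-c[0],X[...,1]-c[1])<.035)&(X[...,2]<.345)
for lo,hi in((.27,.29),(.29,.315),(.315,.333),(.336,.345)):
    k=m&(X[...,2]>lo)&(X[...,2]<hi)
    if k.any():print(lo,k.sum(),X[k].mean(0).round(4),X[k].min(0).round(4),X[k].max(0).round(4))
print("expect",c,F,env.get_state()["time"])
cv2.imwrite("pics/s5.png",cv2.resize(P[90:290,200:400],(500,500)))
E
```

```text
hold 6.782630098707128
tcp [0.48326293 0.12097267 0.35360554]
0.27 85 [0.49   0.1121 0.2804] [0.4788 0.0991 0.2701] [0.4945 0.1222 0.2896]
0.29 126 [0.4903 0.1124 0.3027] [0.4794 0.0987 0.2902] [0.495  0.122  0.3149]
0.315 95 [0.4899 0.1122 0.3245] [0.4772 0.0995 0.3154] [0.4946 0.1223 0.333 ]
0.336 52 [0.4833 0.1103 0.3383] [0.4716 0.1021 0.336 ] [0.4911 0.119  0.3397]
expect [0.48299954 0.11929844 0.        ] 2.9463706143591732 40.1583
```

View pics/s5.png

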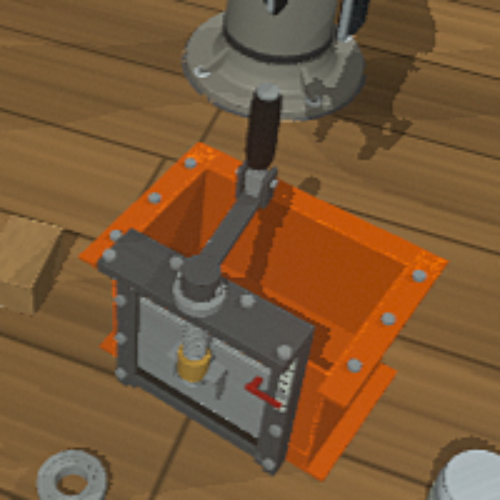

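The grip is upright and free at (0.483, 0.1105), so the arm angle is 3.03. The crank sprang back 0.09 rad (about 62 N) on release, which fits the screw settling at its holding limit of about 94 N from about 156 N, so the gate is still snug. I'll fold with a slight clockwise bias so the gate doesn't ease off.

```bash
python3 - <<'E'
from h import *
F=3.03;T=np.array([np.sin(F),-np.cos(F),0]);Q=q(F-np.pi+.12);r0=.0995
def tip(u,h,l):return at(r0-u+.011,.248+h+.073,F)+l*T
env.grip(0);env.movel(tip(-.024,.13,-.002),velocity=.3,rot=Q)
env.movel(tip(-.024,.062,-.002),velocity=.2,stop_force=8)
S=.065
for ph,l in((1.5,-.002),(1.2,-.001),(.9,0),(.6,.001),(.35,.002),(.15,.002)):
    u=S*np.cos(ph)-.012*np.sin(ph);h=S*np.sin(ph)+.012*np.cos(ph)
    st=env.movel(tip(u,h,l),velocity=.06,stop_force=10)
    f=np.array(env.get_state()["force"]);print(ph,st,"T",round(f@T,2),"e",round(f@e(F),2),"z",round(f[2],2))
    if st:break
s=np.array(env.get_state()["tcp_pos"]);env.movel(np.r_[s[:2],.43],velocity=.2)
env.movel(np.array([.44,-.10,.45]),velocity=.35)
print(env.get_state()["time"]);ims=[]
for n in("scene","top"):
    p,d=camera(n);np.savez(f"pics/{n}6.npz",p=p,d=d);X=cloud(n,d)
    u,v=(210,120) if n=="scene" else (160,110)
    ims.append(cv2.resize(p[v:v+150,u:u+150],(400,400)))
    m=(d>0)&(X[...,2]>.25)&(X[...,2]<.345)&(np.hypot(X[...,0]-.53,X[...,1]-.105)<.085)
    k=m&(p.max(2)<75);print(n,m.sum(),X[m].max(0),k.sum(),X[k].mean(0).round(4),X[k].min(0).round(4),X[k].max(0).round(4))
    if k.sum()>5:
        l=cv2.fitLine(X[k][:,:2].astype(np.float32),cv2.DIST_L2,0,.01,.01).ravel();print("line",l,np.arctan2(l[1],l[0])%np.pi,"mean ang",np.arctan2(*(X[k].mean(0)[:2]-HUB)[::-1]))
cv2.imwrite("pics/c6.png",np.hstack(ims))
E
```

```text
1.5 False T -0.17 e 0.57 z -0.15
1.2 False T -0.05 e 0.15 z -0.33
0.9 False T -1.08 e 0.63 z 0.79
0.6 False T 0.2 e 0.4 z -0.14
0.35 False T 0.17 e 1.21 z 0.39
0.15 False T 0.42 e -0.38 z 0.06
45.5917
scene 434 [0.57181777 0.12741956 0.26148591] 304 [0.5327 0.1078 0.2571] [0.4746 0.0928 0.25  ] [0.5689 0.1248 0.2614]
line [ 0.9920473  -0.12586556  0.53270155  0.10784851] 3.0153925 mean ang 2.978815069242655
top 429 [0.5702938  0.12625777 0.26218047] 310 [0.5314 0.1038 0.2569] [0.4703 0.0903 0.2503] [0.5674 0.1195 0.2622]
line [ 0.9956909  -0.09273413  0.5314107   0.1037972 ] 3.0487251 mean ang 3.063321579806959
```

View pics/c6.png

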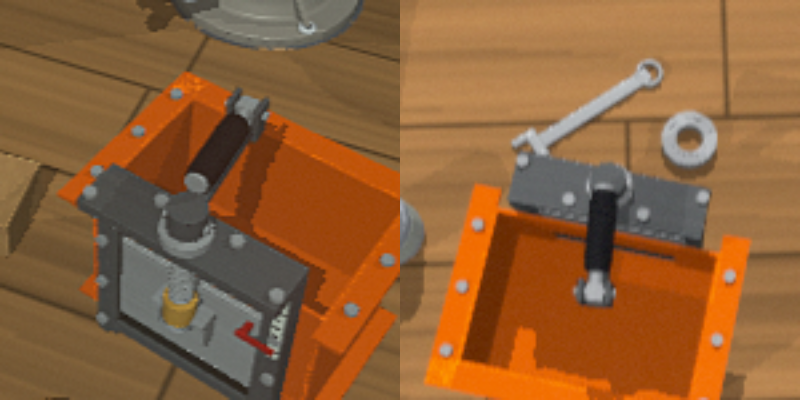

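The grip lies flat along the arm, pointing to the hub (cap at crop (195,183), top at z 0.2615). The arm angle is unchanged at about 3.03, and the bearing and spanner are undisturbed. Nothing is touching the box, so I'm handing in.

```bash
python3 -c "
from cell import job
print(job.job_done())"
```

```text
the job is handed in; nothing more can be done
None
```

I handed the job in at about 46 s of the 72 s: the gate is wound down snug at an estimated 90 N (inferred from the crank springing back when I let go, not measured afterwards), the grip is folded flat along the arm, and the arm is clear of the box.

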